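Clear the bit case off the plant pot and tip in the crocks

ROBOT

A 6-joint arm with a two-finger parallel gripper is mounted at the origin on the work surface. World frame = base frame: x ahead of the robot, y to its left, z up, the work surface at z = 0. Lengths are in m, angles in rad, forces in N, time in s.
With the tool pointing down it reaches from about 0.375 to 0.9 m from the base axis. Payload 3.1 kg.
Tool frame: the origin (TCP) lies between the finger pads; the fingertips stand robot.tip_extent ahead of it and the grasp point (between the pads) lies 3 mm ahead of it (robot.tip_extent is the distance from the TCP to the fingertips, in m); z points along the fingers, x is the direction in which the jaws open and shut, and the axes are right-handed (so a half turn about z gives the same grasp; the last joint's range is limited). The gripper opens to 87 mm and grips with 3 to 60 N. Pads are 19 mm wide; open, the fingers measure 117 mm over their backs; the gripper's body (75 mm by 190 mm) begins 51 mm behind the grasp point.
Start: joints at [0.942, 0.527, 1.433, -0, 1.181, -0.178], TCP at [0.272, 0.563, 0.245] pointing down, gripper open.
Joint ranges: [-3.08, 3.08], [-0.75, 2.2], [0.22, 2.44], [-1.43, 4.57], [0, 2.65], [-2.85, 2.85]. Speed limits (rad/s): [2.79, 2.79, 3.14, 3.14, 3.14, 3.14].

INTERFACE

Orientations are given as a unit quaternion [x, y, z, w].
In Python, from rig import robot, cams gives the robot as it stands.
- The arm moves only by the tool carry_out, never from a script. Its argument "steps" is a list of rows, each a list of 3 entries, a list of its own where there are three numbers: the shift along the world's x, y, z in cm, then the turn about the world's z in degrees, then the closure, from 0 (fully open) to 1 (shut). In form: [[[dx, dy, dz], spin, fingers], ...]. A call has 1 to 10 rows; each row shifts and turns the pose as measured when the row begins; what a row does not reach is not made up. A row lasts 1/10 s, in which the tool goes at most 50 mm and 8.59 degrees, less where a joint would pass 70% of its speed; a pose out of reach is approached as far as the arm can. A call with a gripper value outside its range is refused whole. The fingers move at their own pace and stop on an object; "squeeze" is the grip in N (left out, the last holds). Time passes only in rows, so rows that do not move let the fingers close. It gives the time, the measured TCP pose, the force and the opening at its end, in the units of the state.
- robot.get_obs(): the state, without advancing time (a new reading comes with each control period).
- cams.camera(name): name is "scene" or "top" or "wrist"; returns a dict with "pixels" (420x560x3 uint8, red, green, blue), "fx", "fy", "cx", "cy" (pixels), "eye" and "rotation" of the camera in the world. Camera axes: x right, y up, looking along -z (the intrinsics and any distortion apply to the point x, -y, -z); pixel columns grow to the right and rows downward; lengths in m; the calibration is good to about 2 mm. A picture is of the moment at which its call begins. There is no depth.
- robot.hand_in(): hands the job in, once; it reports no verdict.
The state is a dict: "time": time; "q": joint angles; "joint_velocities": joint speeds; "joint_torque": joint torques, N m; "position": TCP position; "tool_rot": TCP orientation; "ft_force": force on the tool from outside, world axes, zero at the start; "moment": the same for the moment, N m; "grip_width": finger opening in m.
Only numpy, scipy, OpenCV 4.12 (cv2) and the standard library are available. Lean on these libraries where they do the work, as an engineer would, in place of code of your own. Each camera call takes 0.05 s, during which the arm holds its last target. There are 200 camera calls.

TASK

Someone has left the red drill bit case lying across the mouth of the stacked black plant pots: lift it off and set it down flat in the grey tool tray. Then pick up the blue parts bin, tip all four terracotta crocks into the top pot with the bin's lip held close over the pot's mouth, and stand the empty bin upright on the bench. Leave the pots standing where they are, do not drop the case, and do not disturb anything else on the bench.

Things in the scene. Friction and masses are not known exactly. Their poses are not given: they have to be found in the camera images.
- pots: Stacked pair of round black plastic plant pots, nested as one piece, loose, 220 g, upright on the bench. Origin: centre of the underside, z up. 100 mm across the base, 140 mm across the rims; the lower rim is 120 mm, the top rim 144 mm above the origin. The upper pot is open and empty, 134 mm across inside the rim; its floor is 28 mm above the origin and about 95 mm across.
- pot_mouth (a point): Centre of the upper pot's open mouth, level with its top rim, 144 mm above the underside of the stack.
- case: Red plastic drill bit case, shut, 175 mm long (its x) by 58 mm wide (its y) by 38 mm thick (its z), 180 to 370 g, lying loose and flat across the top pot's rim, roughly centred, so that it covers most of the mouth. Origin: centre of its underside. Grip it across the 58 mm width.
- tray: Shallow grey steel tool tray, fixed to the bench, empty: 240 mm long (its x) by 150 mm wide (its y), walls 22 mm high and 3 mm thick, floor 3 mm thick. Origin: centre of its underside, at bench height; it may stand to the left or to the right of the pots.
- bin: Blue plastic parts bin, loose, 110 g empty: 170 mm long (its x), 66 mm wide outside (its y), walls and floor 4 mm. Origin: centre of the underside, z up. Sides 50 mm high from x = -20 to the back wall at x = +85 mm, 26 mm in front of that. Front end (-x) open: the last 25 mm of floor ramps up to a low lip. Loaded, it balances near its origin: grip it there, across both side walls.
- bin_lip (a point): Middle of the bin's front lip, 85 mm in front of (bin -x) and 10 mm above the bin's origin. The bin is smooth inside: the crocks stay put while it is level and slide out over this lip when the front is tipped down by about 35 to 50 degrees.
- crock0: Crock 1 of 4: curved shard of broken terracotta pot, about 30 x 45 mm and 8 mm thick (13 mm high over its hump), 28 g. Origin: centre of its underside. At first they lie in a row along the floor of the blue bin.
- crock1: Crock 2 of 4: curved shard of broken terracotta pot, about 30 x 45 mm and 8 mm thick (13 mm high over its hump), 28 g. Origin: centre of its underside. At first they lie in a row along the floor of the blue bin.
- crock2: Crock 3 of 4: curved shard of broken terracotta pot, about 30 x 45 mm and 8 mm thick (13 mm high over its hump), 28 g. Origin: centre of its underside. At first they lie in a row along the floor of the blue bin.
- crock3: Crock 4 of 4: curved shard of broken terracotta pot, about 30 x 45 mm and 8 mm thick (13 mm high over its hump), 28 g. Origin: centre of its underside. At first they lie in a row along the floor of the blue bin.
- drill: Bystander: green and black cordless drill standing on its battery, 195 mm tall, about 210 mm long, battery 118 x 76 mm, 1.3 kg; chuck towards its -x. Origin: centre of the battery's underside.
- rasp: Bystander: small rasp with wooden handle lying on the bench, 204 mm long along its x, 28 mm thick at the handle. Origin: under its middle, at bench height.
- bradawl: Bystander: steel bradawl with wooden handle lying on the bench, 150 mm long along its x, 29 mm thick at the handle. Origin: under its middle, at bench height.
- glue: Bystander: yellow glue bottle, 58 mm across, 170 mm tall. Origin: centre of its underside.
- jar: Bystander: glass jar with brass-coloured lid, 72 mm across, 100 mm tall. Origin: centre of its underside.
- clay_pot: Bystander: small terracotta pot, 96 mm across the rim, 85 mm tall. Origin: centre of its underside.
Things that resemble listed ones, but are neither listed nor needed, are in the scene too. What is shaped like the crock1 but white or yellow is not meant.

How it is judged:
On the way, in this order (a step that is already met when the one before it is completed fails the run):
1. the bit case lies flat in the tool tray, let go (z of case in the frame of tray below 0.012 m and angle between case's own z axis and vertical below 0.1 rad and horizontal distance between case and tray below 0.07 m and contact force between the fingers and case below 0.3 N and linear speed of case below 0.03 m/s), for 0.2 s.
2. the bin is tipped at least 25 degrees with its lip over the pot's mouth, no more than 80 mm above the rim (angle between bin's own z axis and vertical above 0.436 rad and horizontal distance between bin_lip and pot_mouth below 0.075 m and z of bin_lip in the frame of pots below 0.224 m), for 0.1 s.
At the end, for the whole second after the job is handed in: All four crocks lie inside the top pot; the pots stand upright (within 6 degrees) within 50 mm of where they were; the case lies flat (within 6 degrees) on the tray's floor with its centre within 70 mm of the tray's centre; the bin stands upright (within 6 degrees) on the bench; all at rest (horizontal distance between each of crock0, crock1, crock2, crock3 and pot_mouth below 0.065 m and z of crock0 in the frame of pots between 0.015 and 0.12 m and z of crock1 in the frame of pots between 0.015 and 0.12 m and z of crock2 in the frame of pots between 0.015 and 0.12 m and z of crock3 in the frame of pots between 0.015 and 0.12 m and angle between each of pots, case, bin's own z axis and vertical below 0.1 rad and distance of pots from where it was at the start of the episode below 0.05 m and z of case in the frame of tray below 0.012 m and horizontal distance between case and tray below 0.07 m and height (world z) of bin below 0.01 m and linear speed of each of bin, case, pots below 0.02 m/s); the robot touches nothing.
It fails at once if the drill, rasp, bradawl, glue bottle, jar or small terracotta pot is moved more than 30 mm (distance of any of drill, rasp, bradawl, glue, jar, clay_pot from where it was at the start of the episode above 0.03 m).
It fails at once if the pots are tipped more than 20 degrees (angle between pots's own z axis and vertical above 0.35 rad).
It fails at once if the case is dropped or slammed into the tray (over 60 N) (contact force between case and tray above 60 N).
It also fails if it takes over 72 s, if anything falls off the work surface, if the arm or the gripper's body presses on something with over 40 N, if the wrist force passes 120 N, or if a joint passes its speed limit or range.

## Working session

There is one attempt and no reset: what is moved stays moved. The work goes in short steps, Python scripts to look and compute and a tool call to move; the robot and the scene stay as the last step left them, time stands still between calls to the robot, and variables do not carry over. Pictures are saved under pics/ and viewed, about 8 in all and at most 12, crops included, and the job is handed in when it is done.

Besides the shell and the picture viewer there is one more tool, called after ">>>" as name(argument=value, ...), one argument or row to a line, values as JSON. carry_out: Moves the arm, as the interface text tells. Its arguments: {"type":"object","properties":{"steps":{"type":"array"},"squeeze":{"type":"number"}},"required":["steps"]}

```bash
mkdir -p pics; ls; cat > h.py <<'E'
import numpy as np, cv2
from rig import robot, cams
def shot(n,f):
    c=cams.camera(n); cv2.imwrite('pics/'+f,c['pixels'][:,:,::-1]); np.save('pics/'+f[:-4]+'.npy',c,allow_pickle=True); return c
def load(f): return np.load('pics/'+f+'.npy',allow_pickle=True).item()
def ray(c,u,v):
    d=np.array([(u-c['cx'])/c['fx'],-(v-c['cy'])/c['fy'],-1.]); return np.array(c['eye']),np.array(c['rotation'])@d
def onz(c,u,v,z):
    e,d=ray(c,u,v); return e+d*(z-e[2])/d[2]
def tri(c1,p1,c2,p2):
    e1,d1=ray(c1,*p1); e2,d2=ray(c2,*p2)
    t=np.linalg.lstsq(np.stack([d1,-d2],1),e2-e1,rcond=None)[0]
    a,b=e1+d1*t[0],e2+d2*t[1]; return (a+b)/2,np.linalg.norm(a-b)
E
python3 - <<'E'
from h import *
for n in('scene','top','wrist'):
    c=shot(n,n+'0.png'); print({k:(np.round(v,3).tolist() if k!='pixels' else 0) for k,v in c.items()})
print(robot.get_obs(), robot.tip_extent)
E
```

```text
pics
{'pixels': 0, 'fx': 389.527, 'fy': 389.527, 'cx': 282.691, 'cy': 202.898, 'eye': [1.03, 0.459, 0.9], 'rotation': [0.12, 0.304, 0.876, 0.355]}
{'pixels': 0, 'fx': 514.419, 'fy': 514.419, 'cx': 269.416, 'cy': 205.946, 'eye': [0.319, -0.003, 1.567], 'rotation': [-0.06, 0.061, 0.712, -0.697]}
{'pixels': 0, 'fx': 373.773, 'fy': 373.773, 'cx': 276.982, 'cy': 210.751, 'eye': [0.202, 0.596, 0.384], 'rotation': [-0.121, -0.074, 0.526, 0.839]}
{'time': 0.15, 'q': array([ 9.41505999e-01,  5.28263114e-01,  1.43359632e+00, -1.66846726e-05,
        1.18138374e+00, -1.78481573e-01]), 'joint_velocities': array([ 0.00155512, -0.00243729, -0.0046852 , -0.00179361, -0.00060191,
        0.00099014]), 'joint_torque': array([ 1.03321789e-03, -4.40428519e+01, -1.76843959e+01,  6.33846363e-02,
        5.52736642e-02, -1.16470051e-04]), 'position': array([0.2719671 , 0.56215152, 0.24379366]), 'tool_rot': array([ 8.47256438e-01,  5.31183441e-01, -7.63056043e-04,  3.14425904e-04]), 'ft_force': array([-0.28276572,  0.54590359, -0.21859647]), 'moment': array([ 0.0077654 ,  0.00222432, -0.02155328]), 'grip_width': 0.08742058228949648} 0.022
```

View pics/top0.png

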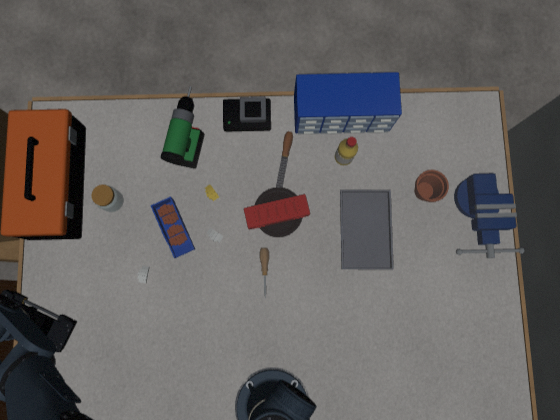

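View pics/scene0.png

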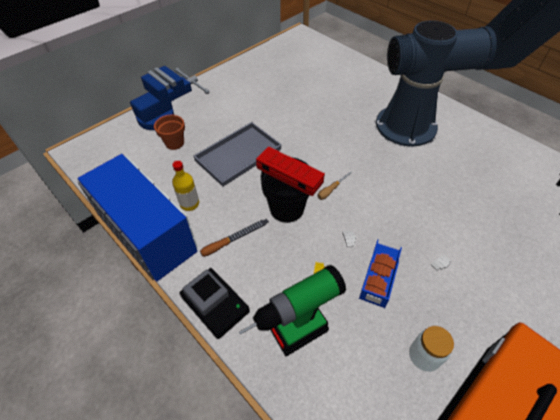

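The top view shows the case across the pots at (277,212), the tray at (366,230), and the bin at (173,228), with its closed back probably at the far or near end, still to be checked. The scene view confirms the layout, with the drill beyond the bin. I'll measure from these two views.

```bash
sed -i "s/np.array(c\['rotation'\])@d/Rotation.from_quat(c['rotation']).apply(d)/; 1a from scipy.spatial.transform import Rotation" h.py
python3 - <<'E'
from h import *
def box(m):
    cs,_=cv2.findContours(m.astype(np.uint8),cv2.RETR_EXTERNAL,cv2.CHAIN_APPROX_NONE)
    return max(cs,key=cv2.contourArea)
t=load('top0');s=load('scene0')
print(Rotation.from_quat(t['rotation']).as_matrix().round(2))
H=cv2.cvtColor(t['pixels'],cv2.COLOR_RGB2HSV)
h,S,V=[H[:,:,i].astype(int) for i in range(3)]
def reg(m,x0,y0,x1,y1):
    k=np.zeros_like(m);k[y0:y1,x0:x1]=m[y0:y1,x0:x1];return k
case=box(reg(((h<8)|(h>172))&(S>150),225,180,330,240))
b=box(reg((h>105)&(h<125)&(S>120),140,185,205,270))
tr=box(reg((V<125)&(S<90),330,180,400,280))
out=t['pixels'][:,:,::-1].copy()
for n,c,z in(('case',case,.182),('bin',b,.05),('tray',tr,.022)):
    r=cv2.minAreaRect(c);p=cv2.boxPoints(r);
    print(n,np.round(r[0],1),np.round(onz(t,*r[0],z),3),[np.round(onz(t,*q,z)[:2],3).tolist() for q in p])
    cv2.polylines(out,[p.astype(int)],True,(0,255,255),1)
a=cv2.resize(out[170:280,140:400],None,fx=3,fy=3,interpolation=2)
o2=s['pixels'][:,:,::-1]
b2=cv2.resize(o2[120:320,190:420],None,fx=3,fy=3)[:,:]
cv2.imwrite('pics/c1.png',a);cv2.imwrite('pics/c2.png',b2)
E
```

```text
[[-0.02  0.99 -0.17]
 [-1.   -0.02  0.  ]
 [-0.    0.17  0.99]]
case [276.2 211.2] [ 0.544 -0.025  0.182] [[0.555, 0.065], [0.591, -0.102], [0.533, -0.114], [0.497, 0.052]]
bin [171.9 227. ] [0.525 0.285 0.05 ] [[0.591, 0.352], [0.618, 0.289], [0.459, 0.219], [0.433, 0.28]]
tray [366.7 231.3] [ 0.502 -0.299  0.022] [[0.376, -0.194], [0.644, -0.217], [0.632, -0.407], [0.364, -0.378]]
```

View pics/c1.png

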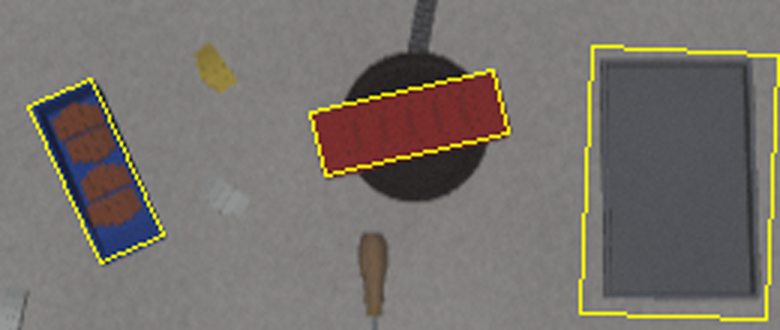

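View pics/c2.png

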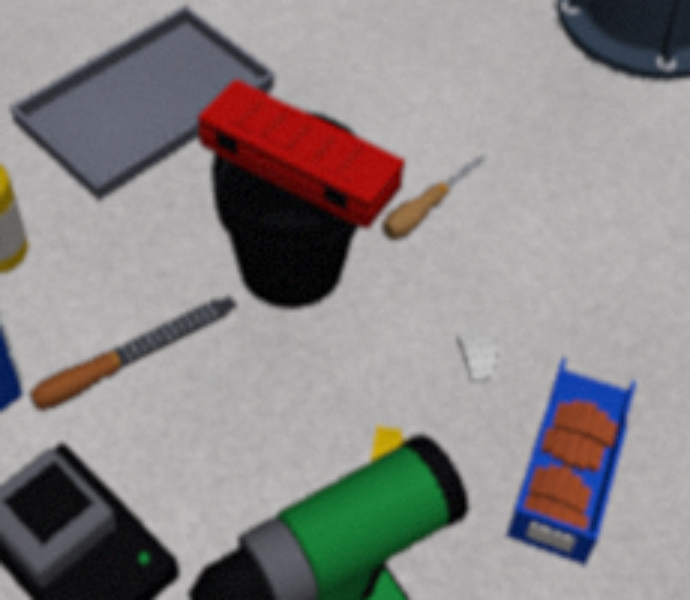

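The first crop gives a good outline for the case and bin; the tray outline includes shadow, so I'll use its corners at (602,60), (747,62), (755,296) and (603,297). The second crop shows the bin's label and back wall at the far end, so its open front faces the robot. The visible crocks lie in the bin.

```bash
python3 - <<'E'
from h import *
t=load('top0');s=load('scene0')
T=lambda u,v:(140+u/3-.33,170+v/3-.33); Sx=lambda u,v:(190+u/3-.33,120+v/3-.33)
P=lambda n,a,b:print(n,*[np.round(x,3) for x in tri(t,T(*a),s,Sx(*b))])
P('caseTop far-right',(493,70),(202,121)); P('caseTop near-right',(510,132),(238,82)); P('case nearleft',(327,177),(403,160)); 
P('tray fr',(747,62),(14,112));P('tray nr',(755,296),(187,9));P('tray nl',(603,297),(273,78));P('tray fl',(602,60),(98,197))
P('bin back right',(93,79),(510,536-15));P('bin back left',(28,107),(590,545))
for n,u in(('fl',(602,60)),('fr',(747,62)),('nr',(755,296)),('nl',(603,297))): print('tray',n,onz(t,*T(*u),.022).round(3))
for u in((28,107),(93,79)):print('binback',onz(t,*T(*u),.05).round(3))
for u in((103,263),(165,235)):print('binfront',onz(t,*T(*u),.026).round(3),onz(t,*T(*u),.05).round(3))
for n,u,v,z in(('drillrear',170,163,.17),('drillrearR',190,163,.17),('batt',200,165,.05),('jar',103,193,.1),('pot rim L',256,211,.144),('pot rim R',302,212,.144),('pot bottom',277,237,.144),('pot top',277,187,.144),('glue',348,145,.17)):print(n,onz(t,u,v,z).round(3))
E
```

```text
caseTop far-right [ 0.591 -0.1    0.179] 0.005
caseTop near-right [ 0.535 -0.115  0.177] 0.003
case nearleft [0.498 0.051 0.177] 0.0
tray fr [ 0.626 -0.373  0.018] 0.003
tray nr [ 0.389 -0.365  0.022] 0.002
tray nl [ 0.393 -0.217  0.018] 0.002
tray fl [ 0.633 -0.225  0.009] 0.005
bin back right [0.621 0.292 0.036] 0.001
bin back left [0.594 0.353 0.043] 0.006
tray fl [ 0.632 -0.225  0.022]
tray fr [ 0.627 -0.373  0.022]
tray nr [ 0.389 -0.366  0.022]
tray nl [ 0.392 -0.215  0.022]
binback [0.591 0.354 0.05 ]
binback [0.618 0.289 0.05 ]
binfront [0.436 0.282 0.026] [0.434 0.278 0.05 ]
binfront [0.463 0.22  0.026] [0.46  0.217 0.05 ]
drillrear [0.689 0.269 0.17 ]
drillrearR [0.688 0.213 0.17 ]
batt [0.712 0.201 0.05 ]
jar [0.622 0.477 0.1  ]
pot rim L [0.552 0.032 0.144]
pot rim R [ 0.546 -0.097  0.144]
pot bottom [ 0.477 -0.026  0.144]
pot top [ 0.619 -0.029  0.144]
glue [ 0.73  -0.231  0.17 ]
```

>>> carry_out(
  steps=[
    [[0,0,4],0,0],
    [[1.9,-4,1],-4,0],
    [[1.9,-4,0],-4,0],
    [[1.9,-4,0],-4,0],
    [[1.9,-4,0],-4,0],
    [[1.9,-4,0],-4,0],
    [[1.9,-4,0],-4,0],
    [[1.9,-4,0],-4,0],
    [[1.9,-4,0],-4,0],
    [[1.9,-4,0],-4,0],
  ],
  squeeze=30,
)

```text
time: 1.15
position: [0.4434, 0.1932, 0.2926]
tool_rot: [0.972, 0.237, -0.001, -0.001]
ft_force: [1.1, 0.3, 0.4]
grip_width: 0.0868
```

>>> carry_out(
  steps=[
    [[1.9,-4,0],-3,0],
    [[1.9,-4,0],-3,0],
    [[1.9,-4,0],-3,0],
    [[1.9,-4,0],-3,0],
    [[1.7,-4,0],-2,0],
    [[0,0,0],0,0],
    [[0,0,0],0,0],
  ],
)

```text
time: 1.85
position: [0.5404, -0.0218, 0.2914]
tool_rot: [0.994, 0.107, -0.001, -0.0]
ft_force: [0.1, 0.0, 0.7]
grip_width: 0.0868
```

```bash
python3 - <<'E'
from h import *
c=shot('wrist','w1.png');o=robot.get_obs();q=o['tool_rot'];print(o['position'],np.degrees(2*np.arctan2(q[1],q[0])),o['q'])
H=cv2.cvtColor(c['pixels'],cv2.COLOR_RGB2HSV);h,S,V=[H[:,:,i].astype(int) for i in range(3)]
m=(((h<8)|(h>172))&(S>150)&(V>60)).astype(np.uint8)
cs,_=cv2.findContours(m,cv2.RETR_EXTERNAL,cv2.CHAIN_APPROX_NONE);k=max(cs,key=cv2.contourArea)
r=cv2.minAreaRect(k);p=cv2.boxPoints(r)
print(r,[onz(c,*x,.180).round(3).tolist() for x in p])
E
```

```text
[ 0.54062668 -0.0216976   0.29150155] 12.28680125026574 [-2.46417555e-01  3.59931579e-01  1.58561146e+00 -6.30587529e-04
  1.19697582e+00 -4.60632145e-01]
((283.0, 193.5), (205.0, 90.0), 90.0) [[0.498, 0.055, 0.18], [0.554, 0.067, 0.18], [0.591, -0.076, 0.18], [0.525, -0.09, 0.18]]
```

View pics/w1.png

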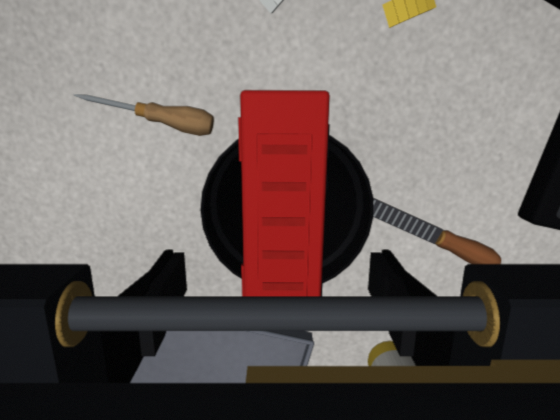

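The wrist view shows the case upright in the image, with edges at x≈243 and 325, centred between the fingers to within about 3 mm. I'll descend and grip.

>>> carry_out(
  steps=[
    [[0.3,-0.3,-4],0,0],
    [[0,0,-4],0,0],
    [[0,0,-2],0,0],
    [[0,0,-1],0,0],
    [[0,0,-0.8],0,0],
    [[0,0,0],0,0],
    [[0,0,0],0,0],
  ],
  squeeze=35,
)

```text
time: 2.6
position: [0.5426, -0.0168, 0.1732]
tool_rot: [0.994, 0.113, 0.002, 0.0]
ft_force: [0.7, 0.1, 0.5]
grip_width: 0.0868
```

>>> carry_out(
  steps=[
    [[0.1,-0.8,-0.2],0,0],
    [[0,0,0],0,0.3],
    [[0,0,0],0,0.5],
    [[0,0,0],0,0.7],
    [[0,0,0],0,1],
    [[0,0,0],0,1],
    [[0,0,0],0,1],
    [[0,0,0],0,1],
    [[0,0,0],0,1],
  ],
)

```text
time: 3.5
position: [0.5458, -0.0264, 0.1745]
tool_rot: [0.994, 0.113, 0.006, 0.002]
ft_force: [-1.1, 0.4, 0.4]
grip_width: 0.0577
```

>>> carry_out(
  steps=[
    [[0,0,0.5],0,1],
    [[0,0,1],0,1],
    [[0,0,2],0,1],
    [[0,0,3],0,1],
    [[0,0,3],0,1],
    [[0,0,0],0,1],
  ],
)

```text
time: 4.1
position: [0.5431, -0.0254, 0.2724]
tool_rot: [0.994, 0.113, 0.002, 0.0]
ft_force: [0.2, 0.9, -1.9]
grip_width: 0.0575
```

>>> carry_out(
  steps=[
    [[-0.2,-1.8,0],-7,1],
    [[-0.2,-1.8,0],-7,1],
    [[-0.2,-1.8,0],-7,1],
    [[-0.2,-1.8,0],-7,1],
    [[-0.2,-1.8,0],-7,1],
    [[-0.2,-1.8,0],-7,1],
    [[-0.2,-1.8,0],-7,1],
    [[-0.2,-1.8,0],-7,1],
    [[-0.2,-1.8,0],-7,1],
    [[-0.2,-1.8,0],-7,1],
  ],
)

```text
time: 5.1
position: [0.5149, -0.2054, 0.2641]
tool_rot: [0.868, -0.497, -0.006, -0.002]
ft_force: [-0.1, 0.0, -2.4]
grip_width: 0.0578
```

>>> carry_out(
  steps=[
    [[-0.2,-1.8,0],-7,1],
    [[-0.2,-1.8,0],-7,1],
    [[-0.2,-1.8,0],-7,1],
    [[-0.2,-1.8,0],-7,1],
    [[-0.2,-1.8,0],-7,1],
    [[0,0,0],0,1],
    [[0,0,0],0,1],
  ],
)

```text
time: 5.8
position: [0.4991, -0.2975, 0.2552]
tool_rot: [-0.667, 0.745, 0.013, 0.004]
ft_force: [-0.2, -0.1, -3.7]
grip_width: 0.0579
```

```bash
python3 - <<'E'
from h import *
c=shot('top','t2.png');w=shot('wrist','w2.png');o=robot.get_obs();q=o['tool_rot'];print(o['position'],np.degrees(2*np.arctan2(q[1],q[0])),o['q'],o['ft_force'],o['grip_width'])
cv2.imwrite('pics/v2.png',np.hstack([cv2.resize(c['pixels'][150:310,210:410],(400,320)),cv2.resize(w['pixels'],(400,300+20))])[:,:,::-1])
E
```

```text
[ 0.49939017 -0.29726494  0.25556976] 263.7795031407027 [-0.73420775  0.46440745  1.51707483  0.0110917   1.18497718  0.94085491] [ 0.45197684 -0.31283461 -2.7026192 ] 0.057447675476055914
```

View pics/v2.png

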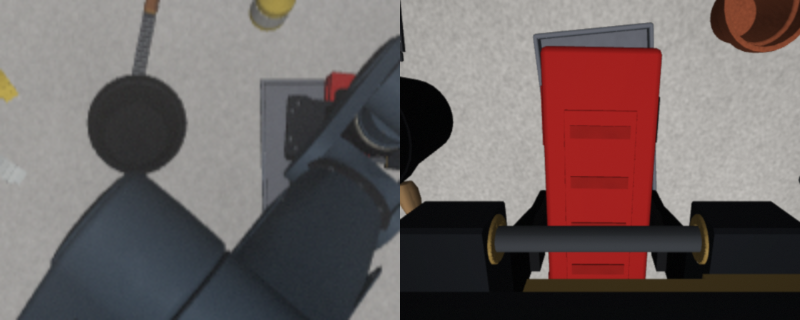

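The left half shows the arm holding the case over the tray, with the pots still upright. The right half shows the case level, about 4° off the tray's long axis. I'll correct that and go down.

>>> carry_out(
  steps=[
    [[1.1,0.2,-3],4,1],
    [[0,0,-4],0,1],
    [[0,0,-4],0,1],
    [[0,0,-4],0,1],
    [[0,0,-2],0,1],
    [[0,0,0],0,1],
    [[0,0,0],0,1],
  ],
)

```text
time: 6.6
position: [0.5139, -0.2892, 0.0833]
tool_rot: [-0.7, 0.714, 0.01, 0.004]
ft_force: [0.3, -0.0, -3.3]
grip_width: 0.0575
```

>>> carry_out(
  steps=[
    [[-0.3,-0.6,-1.5],-1,1],
    [[0,0,-1],0,1],
    [[0,0,-0.7],0,1],
    [[0,0,-0.5],0,1],
    [[0,0,-0.3],0,1],
    [[0,0,-0.2],0,1],
    [[0,0,0],0,1],
  ],
)

```text
time: 7.3
position: [0.5137, -0.2978, 0.0428]
tool_rot: [-0.693, 0.72, 0.004, 0.005]
ft_force: [-0.5, 1.0, -2.8]
grip_width: 0.0577
```

>>> carry_out(
  steps=[
    [[0,0,-0.4],0,1],
    [[0,0,-0.3],0,1],
    [[0,0,-0.3],0,1],
    [[0,0,-0.2],0,1],
    [[0,0,0],0,1],
  ],
)

```text
time: 7.8
position: [0.5147, -0.2983, 0.0344]
tool_rot: [-0.693, 0.721, 0.003, 0.005]
ft_force: [0.1, 0.2, -1.8]
grip_width: 0.0578
```

>>> carry_out(
  steps=[
    [[0,0,-0.2],0,1],
    [[0,0,-0.2],0,1],
    [[0,0,0],0,1],
  ],
)

```text
time: 8.1
position: [0.5151, -0.2984, 0.0341]
tool_rot: [-0.694, 0.72, 0.002, 0.005]
ft_force: [-0.0, -0.0, -2.6]
grip_width: 0.0575
```

>>> carry_out(
  steps=[
    [[0,0,-0.5],0,1],
    [[0,0,0],0,1],
  ],
)

```text
time: 8.3
position: [0.516, -0.2987, 0.0333]
tool_rot: [-0.693, 0.721, 0.001, 0.005]
ft_force: [-0.0, -0.3, -2.8]
grip_width: 0.0578
```

>>> carry_out(
  steps=[
    [[0,0,-0.5],0,1],
    [[0,0,-0.5],0,1],
  ],
)

```text
time: 8.5
position: [0.5168, -0.299, 0.0316]
tool_rot: [-0.693, 0.721, -0.0, 0.006]
ft_force: [-10.7, 7.0, 49.9]
grip_width: 0.0582
```

Firm contact, so the case is on the floor. I'll release it gently.

>>> carry_out(
  steps=[
    [[0,0,0.1],0,1],
    [[0,0,0],0,0.6],
    [[0,0,0],0,0.2],
    [[0,0,0],0,0],
    [[0,0,0],0,0],
    [[0,0,0],0,0],
    [[0,0,0],0,0],
  ],
)

```text
time: 9.2
position: [0.5171, -0.2995, 0.0306]
tool_rot: [-0.693, 0.721, -0.0, 0.006]
ft_force: [-0.2, 0.4, -0.0]
grip_width: 0.0851
```

>>> carry_out(
  steps=[
    [[0,0,1],0,0],
    [[0,0,3],0,0],
    [[0,0,5],0,0],
    [[0,0,5],0,0],
    [[0,0,5],0,0],
    [[0,0,5],0,0],
    [[0,0,4],0,0],
    [[0,0,0],0,0],
  ],
)

```text
time: 10.0
position: [0.5139, -0.2968, 0.3212]
tool_rot: [-0.693, 0.721, -0.0, 0.006]
ft_force: [1.1, 0.1, 0.6]
grip_width: 0.087
```

```bash
python3 - <<'E'
from h import *
w=shot('scene','s3.png');o=robot.get_obs();print(o['position'])
a=np.load('pics/w2.npy',allow_pickle=True)
cv2.imwrite('pics/v3.png',cv2.resize(w['pixels'][90:260,150:400],None,fx=2.4,fy=2.4)[:,:,::-1])
E
```

```text
[ 0.51277526 -0.2958727   0.31855857]
```

View pics/v3.png

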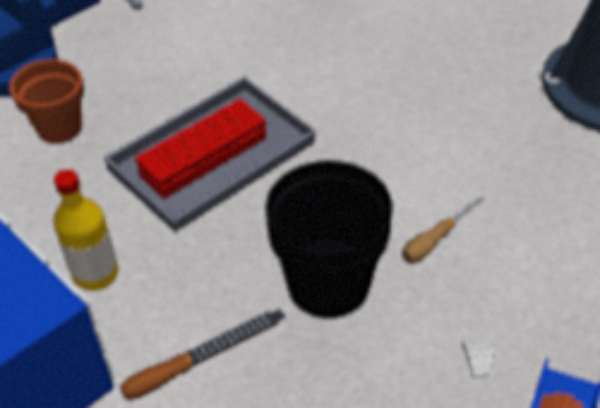

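The case lies flat and centred in the tray, at about (200,145) in the crop, and the pots stand upright at about (330,240). Next I'll move to the bin.

>>> carry_out(
  steps=[
    [[0.2,2.4,0],8.3,0],
    [[0.2,2.4,0],8.3,0],
    [[0.2,2.4,0],8.3,0],
    [[0.2,2.4,0],8.3,0],
    [[0.2,2.4,0],8.3,0],
    [[0.2,2.4,0],8.3,0],
    [[0.2,2.4,0],8.3,0],
    [[0.2,2.4,0],8.3,0],
    [[0.2,2.4,0],8.3,0],
    [[0.2,2.4,0],8.3,0],
  ],
)

```text
time: 11.05
position: [0.5219, -0.0458, 0.3048]
tool_rot: [0.998, -0.058, -0.019, -0.001]
ft_force: [-0.7, -0.2, -0.1]
grip_width: 0.0872
```

>>> carry_out(
  steps=[
    [[0.2,2.4,0],8.3,0],
    [[0.2,2.4,0],8.3,0],
    [[0.2,2.4,0],8.3,0],
    [[0.2,2.4,0],8.3,0],
    [[0.2,2.4,0],8.3,0],
    [[0.2,2.4,0],8.3,0],
    [[0.2,2.4,0],8.3,0],
    [[0.2,2.4,0],8.3,0],
    [[0.2,2.4,0],8.3,0],
    [[0.2,2.4,0],8.3,0],
  ],
)

```text
time: 12.05
position: [0.5285, 0.2046, 0.2879]
tool_rot: [0.769, 0.638, -0.033, 0.012]
ft_force: [0.7, -0.4, -0.4]
grip_width: 0.087
```

>>> carry_out(
  steps=[
    [[0.8,2,0],7,0],
    [[0.8,2,0],7,0],
    [[0.8,2,0],7,0],
    [[0.8,2,0],7,0],
    [[0.8,2,0],6,0],
    [[0,0,0],0,0],
    [[0,0,0],0,0],
  ],
)

```text
time: 12.75
position: [0.56, 0.3093, 0.2744]
tool_rot: [0.536, 0.843, -0.04, 0.015]
ft_force: [-0.1, 0.2, -0.5]
grip_width: 0.0873
```

```bash
cat >> h.py <<'E'
def st():
    o=robot.get_obs();R=Rotation.from_quat(o['tool_rot']).as_matrix()
    print('t',o['time'],'pos',o['position'].round(4),'yaw',np.degrees(np.arctan2(R[1,0],R[0,0])).round(1),'x',R[:,0].round(3),'z',R[:,2].round(3),'q',o['q'].round(2),'f',o['ft_force'].round(1),o['grip_width'].round(4))
E
python3 - <<'E'
from h import *
st()
c=shot('wrist','w4.png');st()
H=cv2.cvtColor(c['pixels'],cv2.COLOR_RGB2HSV);h,S,V=[H[:,:,i].astype(int) for i in range(3)]
m=((h>105)&(h<125)&(S>120)).astype(np.uint8)
cs,_=cv2.findContours(m,cv2.RETR_EXTERNAL,cv2.CHAIN_APPROX_NONE);k=max(cs,key=cv2.contourArea)
p=cv2.boxPoints(cv2.minAreaRect(k))
for x in p: print(x,onz(c,*x,.05).round(3),onz(c,*x,.026).round(3))
E
```

```text
Traceback (most recent call last):
  File "h.py", line 17, in st
    print('t',o['time'],'pos',o['position'].round(4),'yaw',np.degrees(np.arctan2(R[1,0],R[0,0])).round(1),'x',R[:,0].round(3),'z',R[:,2].round(3),'q',o['q'].round(2),'f',o['ft_force'].round(1),o['grip_width'].round(4))
                                                                                                                                                                                                 ^^^^^^^^^^^^^^^^^^^^^
AttributeError: 'float' object has no attribute 'round'
```

```bash
sed -i "s/o\['grip_width'\].round(4)/round(o['grip_width'],4)/" h.py
python3 - <<'E'
from h import *
c=shot('wrist','w4.png');st()
H=cv2.cvtColor(c['pixels'],cv2.COLOR_RGB2HSV);h,S,V=[H[:,:,i].astype(int) for i in range(3)]
m=((h>105)&(h<125)&(S>120)).astype(np.uint8)
cs,_=cv2.findContours(m,cv2.RETR_EXTERNAL,cv2.CHAIN_APPROX_NONE);k=max(cs,key=cv2.contourArea)
p=cv2.boxPoints(cv2.minAreaRect(k))
for x in p: print(x,onz(c,*x,.05).round(3),onz(c,*x,.026).round(3))
E
```

```text
t 12.8 pos [0.5599 0.3092 0.2743] yaw 115.3 x [-0.426  0.902 -0.068] z [-0.018 -0.083 -0.996] q [ 0.36  0.54  1.32 -0.07  1.33 -1.63] f [ 0.1 -0.2 -0.4] 0.0871
[252.2408  236.25858] [0.618 0.291 0.05 ] [0.626 0.292 0.026]
[258.37073  64.62039] [0.463 0.228 0.05 ] [0.461 0.224 0.026]
[325.46375  67.01657] [0.439 0.285 0.05 ] [0.436 0.285 0.026]
[319.3338  238.65475] [0.59  0.354 0.05 ] [0.596 0.359 0.026]
```

View pics/w4.png

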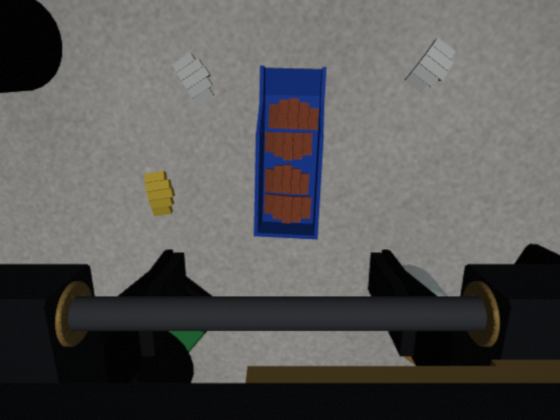

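The wrist view shows the bin at (288,152) with all four crocks in a row, its open front at the top of the image, and lookalike shards outside it. The tool has drifted to a 5° tilt; I'll see whether the descent takes that out.

>>> carry_out(
  steps=[
    [[0.4,-0.2,-3],-1,0],
    [[0.4,-0.1,-3],0,0],
    [[0,0,-3],0,0],
    [[0,0,-3],0,0],
    [[0,0,0],0,0],
    [[0,0,0],0,0],
  ],
)

```text
time: 13.4
position: [0.5662, 0.2993, 0.152]
tool_rot: [0.549, 0.835, -0.042, 0.014]
ft_force: [0.5, 0.7, -0.4]
grip_width: 0.087
```

```bash
python3 -c "
from h import *
st()"
```

```text
t 13.4 pos [0.5662 0.2993 0.152 ] yaw 113.5 x [-0.398  0.915 -0.069] z [-0.022 -0.085 -0.996] q [ 0.34  0.68  1.43 -0.08  1.09 -1.59] f [ 0.5  0.7 -0.4] 0.087
```

>>> carry_out(
  steps=[
    [[0.2,0.6,-3],0,0],
    [[0,0.2,-3],0,0],
    [[0,0,-2],0,0],
    [[0,0,-1.5],0,0],
    [[0,0,-1],0,0],
    [[0,0,0],0,0],
  ],
)

```text
time: 14.0
position: [0.5754, 0.3077, 0.0554]
tool_rot: [0.551, 0.834, -0.034, 0.02]
ft_force: [0.0, 0.7, 0.7]
grip_width: 0.0872
```

```bash
python3 -c "
from h import *
st();shot('scene','s5.png')"
```

```text
t 14.0 pos [0.5754 0.3077 0.0554] yaw 113.2 x [-0.392  0.917 -0.071] z [-0.004 -0.079 -0.997] q [ 0.35  0.82  1.45 -0.09  0.91 -1.56] f [0.  0.7 0.7] 0.0872
```

>>> carry_out(
  steps=[
    [[-0.6,-0.2,-1],0.5,0],
    [[-0.2,0,-0.8],0,0],
    [[0,0,-0.3],0,0],
    [[0,0,0],0,0],
  ],
)

```text
time: 14.45
position: [0.5689, 0.3064, 0.0367]
tool_rot: [0.547, 0.836, -0.032, 0.022]
ft_force: [0.4, 0.1, -0.1]
grip_width: 0.087
```

>>> carry_out(
  steps=[
    [[0,0,0],0,0.2],
    [[0,0,0],0,0.4],
    [[0,0,0],0,1],
    [[0,0,0],0,1],
    [[0,0,0],0,1],
    [[0,0,0],0,1],
    [[0,0,0],0,1],
    [[0,0,0],0,1],
  ],
  squeeze=20,
)

```text
time: 15.25
position: [0.5694, 0.3067, 0.0371]
tool_rot: [0.547, 0.836, -0.031, 0.023]
ft_force: [1.0, 0.5, -0.3]
grip_width: 0.0674
```

```bash
python3 -c "
from h import *
st()"
```

```text
t 15.25 pos [0.5694 0.3067 0.0371] yaw 113.7 x [-0.4    0.913 -0.072] z [ 0.004 -0.077 -0.997] q [ 0.35  0.83  1.48 -0.1   0.85 -1.56] f [ 1.   0.5 -0.3] 0.0674
```

>>> carry_out(
  steps=[
    [[0,0,0],0,1],
    [[0,0,0],0,1],
    [[0,0,0],0,1],
    [[0,0,0.5],0,1],
    [[0,0,0.5],0,1],
    [[0,0,0.5],0,1],
    [[0,0,0.5],0,1],
    [[0,0,0.5],0,1],
    [[0,0,0],0,1],
  ],
  squeeze=60,
)

```text
time: 16.15
position: [0.5691, 0.3066, 0.0639]
tool_rot: [0.547, 0.836, -0.031, 0.023]
ft_force: [0.4, 0.4, -3.1]
grip_width: 0.0662
```

```bash
python3 - <<'E'
from h import *
st();w=shot('wrist','w6.png');s=shot('scene','s6.png')
cv2.imwrite('pics/v6.png',np.hstack([cv2.resize(s['pixels'][210:340,300:470],(400,306)),cv2.resize(w['pixels'],(400,306))])[:,:,::-1])
E
```

```text
t 16.15 pos [0.5691 0.3066 0.0639] yaw 113.7 x [-0.401  0.913 -0.072] z [ 0.004 -0.077 -0.997] q [ 0.35  0.8   1.47 -0.09  0.9  -1.57] f [ 0.4  0.4 -3.1] 0.0662
```

View pics/v6.png

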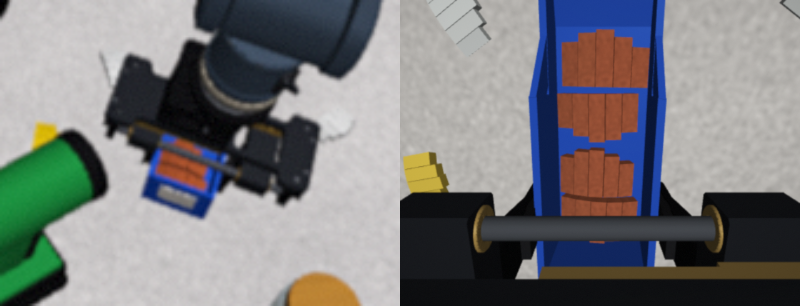

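Lifted. The right half shows the four crocks still in their row in a level bin (front width matches the level depth), and the left half shows the bin clear of the drill. Next I'll lift it and carry it level.

>>> carry_out(
  steps=[
    [[0,0,1],0,1],
    [[0,0,2],0,1],
    [[0,0,3],0,1],
    [[0,0,3],0,1],
    [[0,0,3],0,1],
    [[0,0,3],0,1],
    [[0,0,3],0,1],
    [[0,0,2],0,1],
    [[0,0,1],0,1],
    [[0,0,0],0,1],
  ],
)

```text
time: 17.25
position: [0.5642, 0.3048, 0.2833]
tool_rot: [0.547, 0.836, -0.034, 0.02]
ft_force: [0.7, 0.8, -2.5]
grip_width: 0.0664
```

>>> carry_out(
  steps=[
    [[0.2,-1,0],0,1],
    [[0.4,-2,0.1],0,1],
    [[0.4,-3,0.1],0,1],
    [[0.5,-3,0.1],0,1],
    [[0.5,-3,0.1],0,1],
    [[0.5,-3,0.1],0,1],
    [[0.5,-3,0.1],0,1],
    [[0.5,-3,0.1],0,1],
    [[0.5,-2,0.1],0,1],
    [[0.3,-1,0],0,1],
  ],
)

```text
time: 18.25
position: [0.5982, 0.0502, 0.2739]
tool_rot: [0.545, 0.837, -0.045, 0.008]
ft_force: [-0.3, -0.9, -2.3]
grip_width: 0.0662
```

```bash
python3 -c "
from h import *
st()"
```

```text
t 18.25 pos [0.5982 0.0502 0.2739] yaw 114.0 x [-0.406  0.912 -0.063] z [-0.036 -0.085 -0.996] q [-0.06  0.48  1.43 -0.09  1.26 -2.02] f [-0.3 -0.9 -2.3] 0.0662
```

>>> carry_out(
  steps=[
    [[0.8,-1.8,0.3],0,1],
    [[0.8,-1.7,0.3],0,1],
    [[0.5,-0.8,0.2],0,1],
    [[0,0,0],0,1],
    [[0,0,0],0,1],
  ],
)

```text
time: 18.75
position: [0.6177, 0.004, 0.2772]
tool_rot: [0.546, 0.836, -0.047, 0.003]
ft_force: [-0.4, 0.8, -2.2]
grip_width: 0.0668
```

```bash
python3 - <<'E'
from h import *
st();w=shot('wrist','w7.png');s=shot('scene','s7.png');st()
cv2.imwrite('pics/v7.png',np.hstack([cv2.resize(s['pixels'][80:260,180:400],(400,327)),cv2.resize(w['pixels'],(400,327))])[:,:,::-1])
E
```

```text
t 18.75 pos [0.6177 0.004  0.2772] yaw 113.9 x [-0.404  0.913 -0.056] z [-0.046 -0.082 -0.996] q [-0.13  0.5   1.38 -0.09  1.29 -2.09] f [-0.4  0.8 -2.2] 0.0668
t 18.85 pos [0.6176 0.0044 0.2773] yaw 113.9 x [-0.405  0.913 -0.056] z [-0.046 -0.082 -0.996] q [-0.13  0.5   1.38 -0.09  1.29 -2.09] f [ 0.  -0.1 -2.1] 0.0667
```

View pics/v7.png

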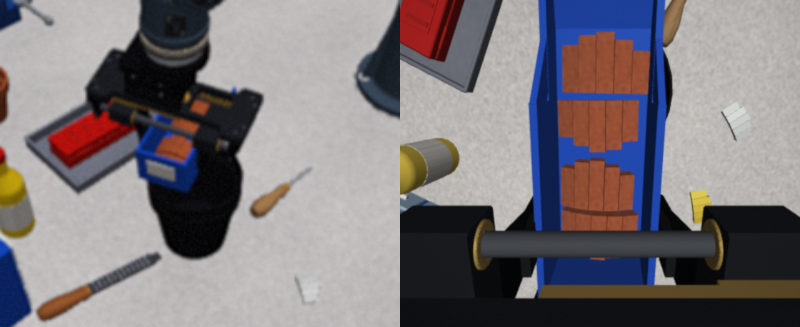

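The left half shows the bin held level over the pots, and the right half shows all four crocks still in place. Now I'll ease the grip so that the nose-heavy bin swings down about the pads, tracking the lip's row in the wrist picture as the angle gauge.

```bash
cat >> h.py <<'E'
def lip():
    c=cams.camera('wrist');o=robot.get_obs();R=Rotation.from_quat(o['tool_rot']).as_matrix()
    H=cv2.cvtColor(c['pixels'],cv2.COLOR_RGB2HSV);h,S,V=[H[:250,:,i].astype(int) for i in range(3)]
    b=((h>105)&(h<125)&(S>120)&(V>40)); r=((h<14)&(S>100)&(V>30)); r[:,:200]=0;r[:,360:]=0;b[:,:170]=0;b[:,390:]=0
    rows=np.where(b.sum(1)>25)[0]; rr=np.where(r.sum(1)>8)[0]
    print('blue rows',rows[:1],rows[-1:],'width at top',b[rows[0]:rows[0]+3].sum(1) if len(rows) else 0,'red n',r.sum(),'rows',rr[:1],rr[-1:])
    g=o['position']+.003*R[:,2]; f=-R[:,1]; C=Rotation.from_quat(c['rotation'])
    for th in range(0,90,10):
        a=np.radians(th);p=g+f*(.130*np.cos(a)-.022*np.sin(a))+R[:,2]*(.130*np.sin(a)+.022*np.cos(a))
        x=C.inv().apply(p-c['eye']);print(th,int(c['cy']-c['fy']*x[1]/-x[2]),p[2].round(3),np.hypot(*(p[:2]-[.547,-.029])).round(3),end=' | ')
    print();st()
    return c
E
python3 -c "
from h import *
lip()"
```

```text
blue rows [0] [249] width at top [177 177 177] red n 18305 rows [41] [249]
0 -40 0.262 0.053 | 10 -7 0.24 0.049 | 20 25 0.218 0.041 | 30 57 0.198 0.03 | 40 88 0.181 0.015 | 50 118 0.166 0.005 | 60 147 0.155 0.023 | 70 177 0.147 0.045 | 80 205 0.143 0.067 | 
t 18.9 pos [0.6176 0.0045 0.2774] yaw 113.9 x [-0.405  0.913 -0.057] z [-0.046 -0.082 -0.996] q [-0.13  0.5   1.38 -0.09  1.29 -2.09] f [-0.  -0.6 -1.8] 0.0668
```

>>> carry_out(
  steps=[
    [[0,0,0],0,1],
    [[0,0,0],0,1],
  ],
  squeeze=20,
)

```text
time: 19.1
position: [0.6171, 0.006, 0.2776]
tool_rot: [0.545, 0.837, -0.047, 0.003]
ft_force: [0.0, -0.3, -1.8]
grip_width: 0.067
```

```bash
python3 -c "
from h import *
lip()"
```

```text
blue rows [0] [249] width at top [176 176 176] red n 18170 rows [42] [249]
0 -40 0.262 0.053 | 10 -7 0.24 0.049 | 20 25 0.218 0.041 | 30 57 0.199 0.03 | 40 88 0.181 0.015 | 50 118 0.166 0.004 | 60 147 0.155 0.023 | 70 176 0.147 0.045 | 80 205 0.143 0.067 | 
t 19.15 pos [0.6171 0.006  0.2776] yaw 114.0 x [-0.406  0.912 -0.056] z [-0.046 -0.082 -0.996] q [-0.13  0.5   1.38 -0.09  1.29 -2.09] f [-0.9  0.4 -1.9] 0.0672
```

>>> carry_out(
  steps=[
    [[0,0,0],0,1],
    [[0,0,0],0,1],
  ],
  squeeze=10,
)

```text
time: 19.35
position: [0.6169, 0.0066, 0.2777]
tool_rot: [0.544, 0.838, -0.047, 0.003]
ft_force: [-0.3, 0.8, -2.1]
grip_width: 0.066
```

```bash
python3 -c "
from h import *
lip()"
```

```text
blue rows [27] [249] width at top [118 126 137] red n 13165 rows [77] [249]
0 -40 0.263 0.053 | 10 -7 0.24 0.049 | 20 25 0.219 0.041 | 30 57 0.199 0.03 | 40 88 0.181 0.015 | 50 118 0.167 0.004 | 60 147 0.155 0.023 | 70 176 0.147 0.045 | 80 205 0.144 0.067 | 
t 19.4 pos [0.6169 0.0065 0.2778] yaw 114.1 x [-0.407  0.912 -0.056] z [-0.046 -0.082 -0.996] q [-0.13  0.5   1.38 -0.09  1.29 -2.09] f [-0.1 -0.2 -1.6] 0.066
```

>>> carry_out(
  steps=[
    [[0,0,0],0,1],
  ],
  squeeze=12,
)

```text
time: 19.5
position: [0.6169, 0.0066, 0.2778]
tool_rot: [0.544, 0.838, -0.047, 0.003]
ft_force: [-1.2, 0.3, -1.9]
grip_width: 0.0657
```

```bash
python3 -c "
from h import *
lip()"
```

```text
blue rows [27] [249] width at top [118 137 137] red n 13155 rows [77] [249]
0 -40 0.263 0.053 | 10 -7 0.24 0.049 | 20 25 0.219 0.041 | 30 57 0.199 0.03 | 40 88 0.181 0.015 | 50 118 0.167 0.004 | 60 147 0.155 0.023 | 70 176 0.147 0.045 | 80 205 0.144 0.067 | 
t 19.55 pos [0.6169 0.0065 0.2778] yaw 114.1 x [-0.407  0.912 -0.056] z [-0.046 -0.082 -0.996] q [-0.13  0.5   1.38 -0.09  1.29 -2.09] f [ 0.2 -0.3 -3. ] 0.0659
```

>>> carry_out(
  steps=[
    [[0,0,0],0,1],
    [[0,0,0],0,1],
  ],
  squeeze=9.5,
)

```text
time: 19.75
position: [0.6169, 0.0064, 0.2778]
tool_rot: [0.544, 0.837, -0.047, 0.003]
ft_force: [0.9, 0.3, -3.3]
grip_width: 0.0663
```

```bash
python3 -c "
from h import *
lip()"
```

```text
blue rows [27] [249] width at top [118 137 137] red n 13147 rows [77] [249]
0 -40 0.263 0.053 | 10 -7 0.24 0.049 | 20 25 0.219 0.041 | 30 57 0.199 0.03 | 40 88 0.181 0.015 | 50 118 0.167 0.004 | 60 147 0.155 0.023 | 70 176 0.147 0.045 | 80 205 0.144 0.067 | 
t 19.8 pos [0.6169 0.0064 0.2778] yaw 114.1 x [-0.407  0.912 -0.056] z [-0.046 -0.082 -0.996] q [-0.13  0.5   1.38 -0.09  1.29 -2.09] f [ 0.4 -0.6 -2.5] 0.0662
```

>>> carry_out(
  steps=[
    [[0,0,0],0,1],
    [[0,0,0],0,1],
  ],
  squeeze=7,
)

```text
time: 20.0
position: [0.6169, 0.0063, 0.2777]
tool_rot: [0.545, 0.837, -0.047, 0.003]
ft_force: [-0.0, -0.4, -1.9]
grip_width: 0.0659
```

```bash
python3 -c "
from h import *
lip()"
```

```text
blue rows [27] [249] width at top [117 137 137] red n 13147 rows [77] [249]
0 -40 0.263 0.053 | 10 -7 0.24 0.049 | 20 25 0.219 0.041 | 30 57 0.199 0.03 | 40 88 0.181 0.015 | 50 118 0.167 0.004 | 60 147 0.155 0.023 | 70 176 0.147 0.045 | 80 205 0.144 0.067 | 
t 20.05 pos [0.6169 0.0064 0.2778] yaw 114.1 x [-0.407  0.912 -0.056] z [-0.046 -0.082 -0.996] q [-0.13  0.5   1.38 -0.09  1.29 -2.09] f [ 0.2 -0.  -1.6] 0.0661
```

>>> carry_out(
  steps=[
    [[0,0,0],0,1],
    [[0,0,0],0,1],
  ],
  squeeze=4.5,
)

```text
time: 20.25
position: [0.6169, 0.0063, 0.2778]
tool_rot: [0.545, 0.837, -0.047, 0.003]
ft_force: [0.2, -0.9, -1.8]
grip_width: 0.0658
```

```bash
python3 -c "
from h import *
lip()"
```

```text
blue rows [83] [249] width at top [115 115 115] red n 10331 rows [99] [249]
0 -40 0.263 0.053 | 10 -7 0.24 0.049 | 20 25 0.219 0.041 | 30 57 0.199 0.029 | 40 88 0.181 0.015 | 50 118 0.167 0.004 | 60 148 0.155 0.023 | 70 177 0.148 0.045 | 80 206 0.144 0.067 | 
t 20.3 pos [0.617  0.0063 0.2778] yaw 114.1 x [-0.407  0.912 -0.056] z [-0.046 -0.082 -0.996] q [-0.13  0.5   1.38 -0.09  1.29 -2.09] f [ 0.  -0.2 -0.8] 0.0663
```

>>> carry_out(
  steps=[
    [[0,0,0],0,1],
    [[0,0,0],0,1],
    [[0,0,0],0,1],
  ],
  squeeze=8,
)

```text
time: 20.6
position: [0.6172, 0.0063, 0.2781]
tool_rot: [0.545, 0.837, -0.047, 0.003]
ft_force: [-0.5, -0.7, -1.1]
grip_width: 0.0661
```

```bash
python3 -c "
from h import *
lip()"
```

```text
blue rows [114] [249] width at top [30 30 30] red n 4884 rows [50] [136]
0 -40 0.263 0.053 | 10 -7 0.24 0.049 | 20 25 0.219 0.041 | 30 57 0.199 0.029 | 40 88 0.182 0.014 | 50 118 0.167 0.004 | 60 147 0.156 0.024 | 70 176 0.148 0.045 | 80 205 0.144 0.068 | 
t 20.65 pos [0.6173 0.0063 0.2782] yaw 114.1 x [-0.407  0.912 -0.057] z [-0.045 -0.082 -0.996] q [-0.13  0.5   1.38 -0.09  1.29 -2.09] f [-0.2  0.  -0.5] 0.066
```

>>> carry_out(
  steps=[
    [[0,0,0],0,1],
    [[0,0,0],0,1],
    [[0,0,0],0,1],
    [[0,0,0],0,1],
  ],
)

```text
time: 21.05
position: [0.6174, 0.0062, 0.2786]
tool_rot: [0.545, 0.837, -0.047, 0.004]
ft_force: [0.3, -0.6, -0.7]
grip_width: 0.0657
```

```bash
python3 -c "
from h import *
w=lip();s=cams.camera('scene')
cv2.imwrite('pics/v8.png',np.hstack([cv2.resize(s['pixels'][110:240,220:370],(380,330)),cv2.resize(w['pixels'],(420,330))])[:,:,::-1])"
```

```text
blue rows [114] [249] width at top [ 54 107 107] red n 3177 rows [39] [113]
0 -40 0.263 0.053 | 10 -7 0.241 0.049 | 20 25 0.219 0.041 | 30 57 0.199 0.029 | 40 88 0.182 0.014 | 50 118 0.167 0.004 | 60 147 0.156 0.024 | 70 176 0.148 0.045 | 80 205 0.144 0.068 | 
t 21.1 pos [0.6174 0.0062 0.2786] yaw 114.1 x [-0.407  0.912 -0.057] z [-0.044 -0.082 -0.996] q [-0.13  0.5   1.38 -0.09  1.29 -2.09] f [-0.4  0.3 -0.9] 0.0659
```

View pics/v8.png

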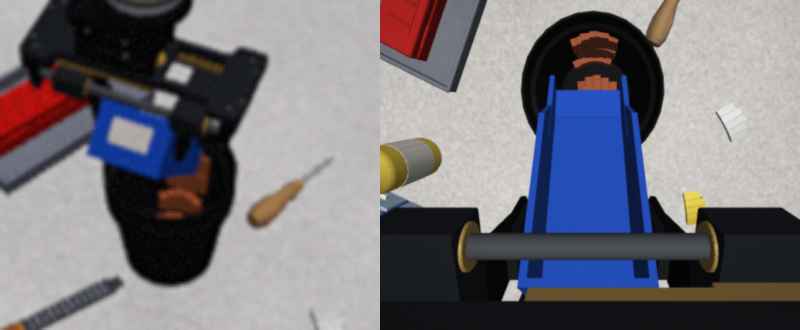

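The right half shows the bin empty and the crocks inside the pot, around (595,60). The left half agrees. I'll firm up the grip, lift and carry the bin back to its old place.

>>> carry_out(
  steps=[
    [[0,0,0],0,1],
    [[0,0,1],0,1],
    [[0,0,2.5],0,1],
    [[-0.5,1.3,1.5],0,1],
    [[-0.9,2.5,0],0,1],
    [[-0.9,2.5,0],0,1],
    [[-0.9,2.5,0],0,1],
    [[-0.9,2.5,0],0,1],
    [[-0.9,2.5,0],0,1],
    [[-0.9,2.5,0],0,1],
  ],
  squeeze=25,
)

```text
time: 22.15
position: [0.559, 0.1704, 0.3376]
tool_rot: [0.548, 0.835, -0.044, 0.008]
ft_force: [-0.2, -0.1, -0.9]
grip_width: 0.0659
```

>>> carry_out(
  steps=[
    [[-0.9,2.5,0],0,1],
    [[-0.9,2.5,0],0,1],
    [[-0.9,2.5,0],0,1],
    [[-0.9,2.5,0],0,1],
    [[-0.5,1.0,0],0,1],
    [[0,0,0],0,1],
  ],
)

```text
time: 22.75
position: [0.5157, 0.2877, 0.3431]
tool_rot: [0.546, 0.837, -0.042, 0.01]
ft_force: [-0.9, -1.1, -0.7]
grip_width: 0.0656
```

```bash
python3 -c "
from h import *
lip()"
```

```text
blue rows [115] [249] width at top [105 105 105] red n 0 rows [] []
0 -39 0.326 0.302 | 10 -6 0.303 0.3 | 20 25 0.282 0.298 | 30 57 0.262 0.297 | 40 88 0.245 0.296 | 50 118 0.231 0.296 | 60 148 0.22 0.297 | 70 177 0.212 0.301 | 80 206 0.209 0.307 | 
t 22.8 pos [0.5161 0.2871 0.3432] yaw 113.8 x [-0.403  0.913 -0.063] z [-0.028 -0.081 -0.996] q [ 0.35  0.41  1.35 -0.07  1.43 -1.62] f [-0.1 -0.2 -1.2] 0.0659
```

>>> carry_out(
  steps=[
    [[0,0,-3],0,1],
    [[0,-0.2,-4],0,1],
    [[0,-0.2,-4],0,1],
    [[0,0,-4],0,1],
    [[0,0,-3],0,1],
    [[0,0,-1],0,1],
    [[0,0,0],0,1],
  ],
)

```text
time: 23.5
position: [0.5233, 0.2741, 0.1522]
tool_rot: [0.55, 0.834, -0.039, 0.016]
ft_force: [-0.4, -0.4, 0.1]
grip_width: 0.0657
```

```bash
python3 -c "
from h import *
lip()"
```

```text
blue rows [115] [249] width at top [105 105 105] red n 0 rows [] []
0 -39 0.134 0.288 | 10 -6 0.112 0.286 | 20 26 0.09 0.284 | 30 58 0.071 0.282 | 40 89 0.054 0.281 | 50 119 0.04 0.281 | 60 148 0.029 0.283 | 70 178 0.022 0.287 | 80 206 0.019 0.293 | 
t 23.55 pos [0.5238 0.2742 0.1531] yaw 113.3 x [-0.395  0.916 -0.07 ] z [-0.014 -0.082 -0.997] q [ 0.33  0.62  1.57 -0.09  1.   -1.6 ] f [-1.  -0.8 -0.3] 0.066
```

>>> carry_out(
  steps=[
    [[0,0,-1.5],0,1],
    [[0,0,-1.2],0,1],
    [[0,0,-0.6],0,1],
    [[0.5,0.3,-0.8],0,1],
    [[0.5,0.3,-0.8],0,1],
    [[0.5,0.3,-0.8],0,1],
  ],
  squeeze=7,
)

```text
time: 24.15
position: [0.5475, 0.2855, 0.1006]
tool_rot: [0.55, 0.834, -0.03, 0.024]
ft_force: [0.8, -0.5, -0.6]
grip_width: 0.0661
```

```bash
python3 -c "
from h import *
lip()"
```

```text
blue rows [57] [249] width at top [123 124 124] red n 0 rows [] []
0 -37 0.077 0.287 | 10 -5 0.055 0.286 | 20 26 0.034 0.284 | 30 58 0.015 0.284 | 40 89 -0.002 0.284 | 50 118 -0.016 0.286 | 60 148 -0.026 0.29 | 70 177 -0.033 0.296 | 80 205 -0.035 0.304 | 
t 24.2 pos [0.5479 0.2858 0.0992] yaw 113.3 x [-0.394  0.916 -0.072] z [ 0.006 -0.076 -0.997] q [ 0.33  0.72  1.54 -0.09  0.91 -1.58] f [ 1.7  0.9 -0.2] 0.0661
```

>>> carry_out(
  steps=[
    [[0.4,0.2,-0.9],0,1],
    [[0.4,0.2,-0.9],0,1],
    [[0.3,0.2,-0.9],0,1],
    [[0.2,0.1,-0.9],0,1],
    [[0.2,0.1,-0.8],0,1],
  ],
)

```text
time: 24.7
position: [0.5628, 0.2945, 0.0501]
tool_rot: [0.55, 0.834, -0.031, 0.022]
ft_force: [0.5, -0.3, -0.6]
grip_width: 0.0658
```

```bash
python3 -c "
from h import *
lip()"
```

```text
blue rows [0] [249] width at top [166 166 166] red n 0 rows [] []
0 -40 0.028 0.29 | 10 -7 0.005 0.288 | 20 24 -0.016 0.287 | 30 56 -0.035 0.287 | 40 87 -0.052 0.289 | 50 117 -0.066 0.292 | 60 146 -0.076 0.297 | 70 175 -0.083 0.304 | 80 204 -0.086 0.313 | 
t 24.75 pos [0.5624 0.2944 0.0488] yaw 113.3 x [-0.394  0.916 -0.072] z [ 0.001 -0.077 -0.997] q [ 0.34  0.81  1.51 -0.1   0.85 -1.57] f [ 0.4 -0.3 -1.8] 0.066
```

>>> carry_out(
  steps=[
    [[0.1,0,-0.6],0,1],
    [[0,0,-0.5],0,1],
    [[0,0,-0.4],0,1],
    [[0,0,0],0,1],
  ],
  squeeze=5,
)

```text
time: 25.15
position: [0.5648, 0.294, 0.0343]
tool_rot: [0.55, 0.834, -0.031, 0.023]
ft_force: [0.0, -0.4, -0.7]
grip_width: 0.0676
```

Flat on the bench (the width has grown, as it had at the first grasp). I'll open and go straight up.

>>> carry_out(
  steps=[
    [[0,0,0],0,0.5],
    [[0,0,0],0,0.2],
    [[0,0,0],0,0],
    [[0,0,0],0,0],
    [[0,0,0],0,0],
  ],
)

```text
time: 25.65
position: [0.564, 0.2942, 0.0342]
tool_rot: [0.55, 0.834, -0.031, 0.022]
ft_force: [0.1, -0.6, 0.7]
grip_width: 0.084
```

>>> carry_out(
  steps=[
    [[0,0,1],0,0],
    [[0,0,2],0,0],
    [[0,0,3],0,0],
    [[0,0,5],0,0],
    [[0,0,5],0,0],
    [[0,0,5],0,0],
    [[0,0,5],0,0],
    [[-3,3,0],0,0],
    [[-3,3,0],0,0],
    [[-3,3,0],0,0],
  ],
)

```text
time: 26.65
position: [0.4733, 0.3817, 0.3081]
tool_rot: [0.554, 0.831, -0.028, 0.025]
ft_force: [0.6, -0.2, -0.1]
grip_width: 0.0868
```

>>> carry_out(
  steps=[
    [[-3,3,0],0,0],
    [[-3,3,0],0,0],
    [[-3,3,0],0,0],
    [[-3,3,0],0,0],
    [[-2,2,0],0,0],
    [[0,0,0],0,0],
    [[0,0,0],0,0],
  ],
)

```text
time: 27.35
position: [0.321, 0.5289, 0.3152]
tool_rot: [0.552, 0.833, -0.024, 0.025]
ft_force: [0.4, 0.1, -0.4]
grip_width: 0.0872
```

```bash
python3 - <<'E'
from h import *
st();t=shot('top','t9.png');s=shot('scene','s9.png')
cv2.imwrite('pics/v9.png',np.hstack([cv2.resize(t['pixels'][80:310,70:480],(400,224)).repeat(1,0),cv2.resize(s['pixels'][100:324,150:550],(400,224))])[:,:,::-1])
a=load('top0')['pixels'].astype(int);d=np.abs(a-t['pixels']).max(2)>50
for n,(x0,y0,x1,y1) in dict(drill=(160,90,205,168),rasp=(272,128,296,187),bradawl=(256,247,272,298),glue=(335,135,360,166),jar=(92,180,122,212),clay=(412,168,450,205)).items(): print(n,d[y0:y1,x0:x1].sum())
H=cv2.cvtColor(t['pixels'],cv2.COLOR_RGB2HSV);h,S,V=[H[:,:,i].astype(int) for i in range(3)]
red=(h<14)&(S>100)&(V>30);print('crock px in pot',red[180:245,250:310].sum(),'in bin area',red[185:270,140:210].sum())
E
```

```text
t 27.35 pos [0.321  0.5289 0.3152] yaw 113.0 x [-0.39   0.918 -0.067] z [ 0.015 -0.067 -0.998] q [ 0.87  0.47  1.33 -0.06  1.38 -1.09] f [ 0.4  0.1 -0.4] 0.0872
drill 0
rasp 0
bradawl 0
glue 0
jar 0
clay 0
crock px in pot 214 in bin area 0
```

View pics/v9.png

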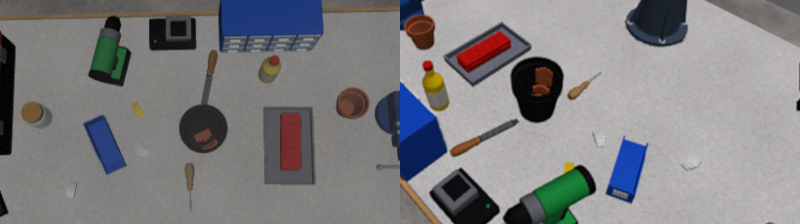

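Both views show the empty bin upright, the case flat in the tray, the pots standing and the crocks in the pot. No bystander pixels changed. I'm handing in.

```bash
python3 -c "
from h import *
print(robot.hand_in());st()"
```

```text
the job is handed in; nothing more can be done
None
the job is handed in; nothing more can be done
```

The job is done and handed in at about 27 s of the 72 s allowed; no verdict was reported.

**What I did:**
- I lifted the case off the pots and set it flat in the tray.
- The moves cannot tilt the tool, so I gripped the bin about 45 mm behind its balance point. I carried it level with a hard squeeze, then eased the grip over the pot. The nose swung down to about 50°, with the lip roughly 2 cm above the rim.
- The crocks slid into the top pot. I then stood the bin flat on its old spot by lowering its lip onto the bench, and let go.

**Last checks:**
- **Case:** it looks flat and centred in the tray, seen from two views.
- **Bin:** it is empty and looks upright, judged by eye; I did not measure the angle.
- **Pots:** they stand upright and show no visible shift.
- **Bystanders:** none of the six changed in the top picture.
- **Crocks:** they are visible in the pot, and no loose ones show on the bench or in the bin. They lie overlapped, so I could not count all four or measure their heights.

**Off-nominal:**
- The wrist read about 50 N for a moment as the case touched the tray; the limit for the case on the tray is 60 N.
- The tool drifted to about 5° of tilt during the fast turns. I left it, so the bin was carried rolled by about 4°.

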